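# Tip a carton flat onto the taping board

### The job

Clear the spare nozzle off the plywood taping board and stand it upright in the grey parts tray. Then slide the carton, which stands on its long side, up against the front edge of the board and tip it over that edge so that it lies flat on the board with its taped top facing up; finally push it back until it sits square against the fence at the rear of the board. Leave the tape roll and the bottles where they stand.

Things in the scene. Friction and masses are not known exactly. Their poses are not given: they have to be found in the camera images.
- board: fixed plywood taping board, a 10 mm thick slab lying on the table, 150 mm deep and 200 mm wide, its front edge towards the robot. Origin: on the table, under the middle of the front edge; x runs level from the front edge to the rear fence, y along the front edge, z up. The fence, across the full width, has its inner face at x = 138 mm, is 12 mm thick and rises to z = 65 mm
- carton: taped kraft carton, 0.4 kg, too wide to grip. Starts on a long side in front of the board, 10-40 mm off and near parallel: 116 mm tall, 85 deep, 173 long, taped top to the robot, underside to the board. Origin: centre of the underside (at first 56 mm above the table); z to the taped top (85 mm), y along its length (+-86), x from the side it stands on (-56) to the opposite one (+60). Edges rounded
- nozzle: pale grey spare filling nozzle, 67 mm tall, 0.09 kg, standing on the board: flange 32 mm across and 10 mm high, body 22 mm across up to 36 mm, tube 10 mm across from 36 mm to the top. Origin: centre of the underside; z up
- tray: fixed shallow grey parts tray, open on top, outside 90 mm along x, 110 mm along y, 22 mm high, walls 3 mm, floor 3 mm thick. Origin: centre of its underside
- tape: roll of packing tape lying flat, 103 mm across, 48 mm high; leave alone. Origin: centre of the underside
- bottle_a: oval bottle 26 x 52 x 97 mm with white top, standing alone between the scale and the group of bottles; leave alone. Origin: centre of the underside
- bottle_b: a second such bottle, standing beyond the scale, to the left; leave alone. Origin: centre of the underside
- carton_front (a point): centre of the carton's uppermost side at the start: 60 mm from its origin along x, 42.5 mm along z; at the end this side meets the fence. Pushed low the carton slides, pushed high against the stop it tips; finger pads stick to its wall, so follow its turn upwards while tipping

How it is judged:
By the outcome, as a careful person would: the job done as asked, in the order asked, and still so for the second after the job is handed in, with the robot touching nothing.
It also fails if it takes over 72 s, if anything falls off the work surface, if the arm or the gripper's body presses on something with over 40 N, if the wrist force passes 120 N, or if a joint passes its speed limit or range.

### The arm

A 6-joint arm with a two-finger parallel gripper is mounted at the origin on the work surface; the furniture and walls round the work are solid. World frame = base frame: x ahead of the robot, y to its left, z up, the work surface at z = 0. Lengths are in m, angles in rad, forces in N, time in s.
With the tool pointing down it reaches from about 0.3 to 0.875 m from the base axis. Payload 6.4 kg.
Tool frame: the origin (TCP) lies midway between the tips of the shut fingers; the grasp point (between the pads) lies 19 mm behind it; z points along the fingers, y is the direction in which the jaws open and shut (so a half turn about z gives the same grasp; the last joint's range is limited). The gripper opens to 85 mm and grips with 20 to 120 N. Pads are 22 mm wide; open, the fingers measure 114 mm over their backs; the gripper's body (76 mm by 85 mm) begins 54 mm behind the grasp point. The pads swing forward as they close: fully open they stand 13 mm farther back than shut.
Start: joints at [-1.494, 0.181, 1.607, -0, 1.354, -0.206], TCP at [0.16, -0.552, 0.231] pointing down, gripper open.
Joint ranges: [-2.99, 2.99], [-0.89, 2.07], [0.3, 2.58], [-1.14, 4.28], [0, 2.63], [-3.12, 3.12]. Speed limits (rad/s): [2.57, 2.57, 3.01, 3.14, 3.14, 3.14].

### API

Orientations are given as a unit quaternion [x, y, z, w].
In Python, from bench import manip gives the robot as it stands.
- The arm moves only by the tool drive_tool, never from a script. Its argument "plan" is a list of rows, each a list of 2 entries, a list of its own where there are three numbers: the shift along the tool's x, y, z in cm, then the turn about the tool's z in units of 6 degrees (1.0 is 6 degrees). In form: [[[tx, ty, tz], yaw], ...]. A call has exactly 10 rows; each row shifts and turns the commanded pose from where the row before left it, along the tool's axes as they then stand; what a row does not reach is not made up. A row lasts 1/12 s, in which the tool goes at most 41.7 mm and 7.16 degrees, less where a joint would pass 70% of its speed; a pose out of reach is approached as far as the arm can. A call with a gripper value outside its range is refused whole. "grip" is the closure, from -1 (fully open) to 1 (shut), set as the call begins (left out, the last holds). The fingers move at their own pace and stop on an object; "squeeze" is the grip in N (left out, the last holds). Time passes only in rows, so rows that do not move let the fingers close, or fill a call up. It gives the time, the measured TCP pose, the force and the opening at its end, in the units of the state.
- manip.get_obs(): the state, without advancing time (a new reading comes with each control period).
- manip.grab_frame(name): name is "scene" or "top" or "wrist"; returns a dict with "img" (384x512x3 uint8, red, green, blue), "depth" (384x512 float32, m along the optical axis (not along the pixel's ray), 0 where there is no reading), "fx", "fy", "cx", "cy" (pixels), "cam_to_world" (4x4, takes a point from camera to world coordinates). Camera axes: x right, y up, looking along -z (the intrinsics and any distortion apply to the point x, -y, -z); pixel columns grow to the right and rows downward; lengths in m; the calibration is good to about 2 mm. The wrist camera is an equidistant fisheye: a pixel r from the principal point sees the ray r / f radians off the axis. A picture is of the moment at which its call begins.
- manip.sign_off(): hands the job in, once; it reports no verdict.
The state is a dict: "time_s": time; "q": joint angles; "joint_vel": joint speeds; "effort": joint torques, N m; "tcp_pos": TCP position; "tcp_rot": TCP orientation; "force": force on the tool from outside, world axes, zero at the start; "moment": the same for the moment, N m; "width": finger opening in m.
Only numpy, scipy, OpenCV 4.12 (cv2) and the standard library are available. Lean on these libraries where they do the work, as an engineer would, in place of code of your own. Each camera call takes 0.05 s, during which the arm holds its last target.

## Working session

There is one attempt and no reset: what is moved stays moved. The work goes in short steps, Python scripts to look and compute and a tool call to move; the robot and the scene stay as the last step left them, time stands still between calls to the robot, and variables do not carry over. Pictures are saved under pics/ and viewed, and the job is handed in when it is done.

Besides the shell and the picture viewer there is one more tool, called after "Emit:" in YAML: its name, and indented under it one key for each argument. drive_tool: Moves the arm, as the interface text tells. Its arguments: {"type":"object","properties":{"plan":{"type":"array","items":{"type":"array"}},"grip":{"type":"number"},"squeeze":{"type":"number"}},"required":["plan"]}

```bash
ls; mkdir -p pics; cat > h.py <<'E'
import numpy as np, cv2
from bench import manip
def snap(n,tag):
    f=manip.grab_frame(n); np.savez(f'pics/{tag}.npz',**{k:np.asarray(v) for k,v in f.items()})
    cv2.imwrite(f'pics/{tag}.png',f['img'][:,:,::-1]); return f
def load(tag): return dict(np.load(f'pics/{tag}.npz'))
def pts(f):
    H,W=f['depth'].shape; u,v=np.meshgrid(np.arange(W),np.arange(H)); d=f['depth']
    P=np.stack([(u-f['cx'])/f['fx']*d,-(v-f['cy'])/f['fy']*d,-d,np.ones_like(d)],-1)
    return (P@f['cam_to_world'].T)[...,:3]
E
python3 - <<'E'
from h import *
for n in('scene','top'):
    f=snap(n,n+'0'); print(f['cam_to_world'].round(3),f['fx'],f['cx'],f['cy'])
print(manip.get_obs())
E
```

```text
pics
[[ 0.818  0.436 -0.375  0.217]
 [-0.575  0.635 -0.516 -0.583]
 [ 0.013  0.638  0.77   0.863]
 [ 0.     0.     0.     1.   ]] 386.10702943386775 255.69295351545608 193.86661974828914
[[-0.068  0.973 -0.222  0.409]
 [-0.998 -0.066  0.015 -0.072]
 [-0.     0.222  0.975  1.014]
 [ 0.     0.     0.     1.   ]] 401.0657838579192 248.08337747989646 196.3773472157207
{'time_s': 0.1, 'q': array([-1.49431609e+00,  1.81456042e-01,  1.60791984e+00, -1.06806481e-05,
        1.35380317e+00, -2.06309787e-01]), 'joint_vel': array([-0.00184713, -0.00245488, -0.0010891 ,  0.00034031,  0.00050347,
        0.00076701]), 'effort': array([ 8.83326647e-04, -4.45878088e+01, -3.52237809e+01, -2.44092071e-04,
        4.13913396e-03, -9.63494074e-06]), 'tcp_pos': array([ 0.16041454, -0.55164661,  0.23047455]), 'tcp_rot': array([ 9.90019895e-01,  1.40925438e-01,  4.62507615e-05, -7.91863112e-04]), 'force': array([-0.74911349,  0.41421542, -0.22411152]), 'moment': array([ 0.02926457, -0.04132849, -0.03620065]), 'width': 0.08594437265926404}
```

View pics/scene0.png

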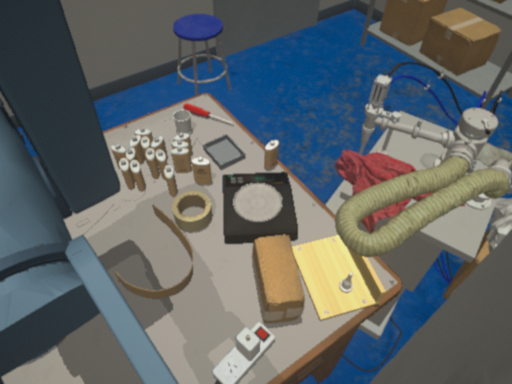

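View pics/top0.png

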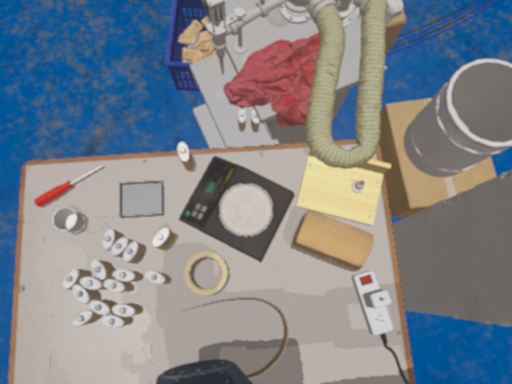

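```bash
python3 - <<'E'
from h import *
f=load('top0'); P=pts(f); im=f['img'][:,:,::-1]
cv2.imwrite('pics/top0c.png',cv2.resize(im[130:290,270:410],None,fx=5,fy=5,interpolation=cv2.INTER_CUBIC)[:, :700])
cv2.imwrite('pics/top0d.png',cv2.resize(im[130:290,110:270],None,fx=3.7,fy=3.7,interpolation=cv2.INTER_CUBIC))
for v in range(140,280,8):
    print(v,[(tuple((P[v,u]*1000).round().astype(int))) for u in range(290,400,12)])
E
```

```text
140 [(np.int64(942), np.int64(-266), np.int64(-417)), (np.int64(964), np.int64(-323), np.int64(-484)), (np.int64(730), np.int64(-245), np.int64(143)), (np.int64(728), np.int64(-273), np.int64(144)), (np.int64(779), np.int64(-338), np.int64(-2)), (np.int64(776), np.int64(-370), np.int64(-1)), (np.int64(717), np.int64(-351), np.int64(158)), (np.int64(713), np.int64(-376), np.int64(163)), (np.int64(997), np.int64(-715), np.int64(-639)), (np.int64(967), np.int64(-736), np.int64(-566))]
148 [(np.int64(764), np.int64(-208), np.int64(0)), (np.int64(762), np.int64(-239), np.int64(2)), (np.int64(714), np.int64(-245), np.int64(134)), (np.int64(707), np.int64(-270), np.int64(148)), (np.int64(705), np.int64(-297), np.int64(148)), (np.int64(754), np.int64(-368), np.int64(-1)), (np.int64(699), np.int64(-349), np.int64(156)), (np.int64(697), np.int64(-375), np.int64(157)), (np.int64(967), np.int64(-718), np.int64(-661)), (np.int64(932), np.int64(-731), np.int64(-566))]
156 [(np.int64(742), np.int64(-205), np.int64(1)), (np.int64(740), np.int64(-238), np.int64(-2)), (np.int64(734), np.int64(-267), n
[... 6790 characters left out ...]
nt64(438), np.int64(-313), np.int64(60)), (np.int64(438), np.int64(-359), np.int64(-3)), (np.int64(436), np.int64(-388), np.int64(0)), (np.int64(434), np.int64(-418), np.int64(0)), (np.int64(432), np.int64(-449), np.int64(-6))]
276 [(np.int64(431), np.int64(-177), np.int64(-1)), (np.int64(429), np.int64(-207), np.int64(-3)), (np.int64(427), np.int64(-237), np.int64(-3)), (np.int64(425), np.int64(-266), np.int64(2)), (np.int64(423), np.int64(-296), np.int64(0)), (np.int64(421), np.int64(-326), np.int64(-2)), (np.int64(418), np.int64(-346), np.int64(31)), (np.int64(416), np.int64(-375), np.int64(33)), (np.int64(415), np.int64(-416), np.int64(-4)), (np.int64(413), np.int64(-445), np.int64(-1))]
```

View pics/top0c.png

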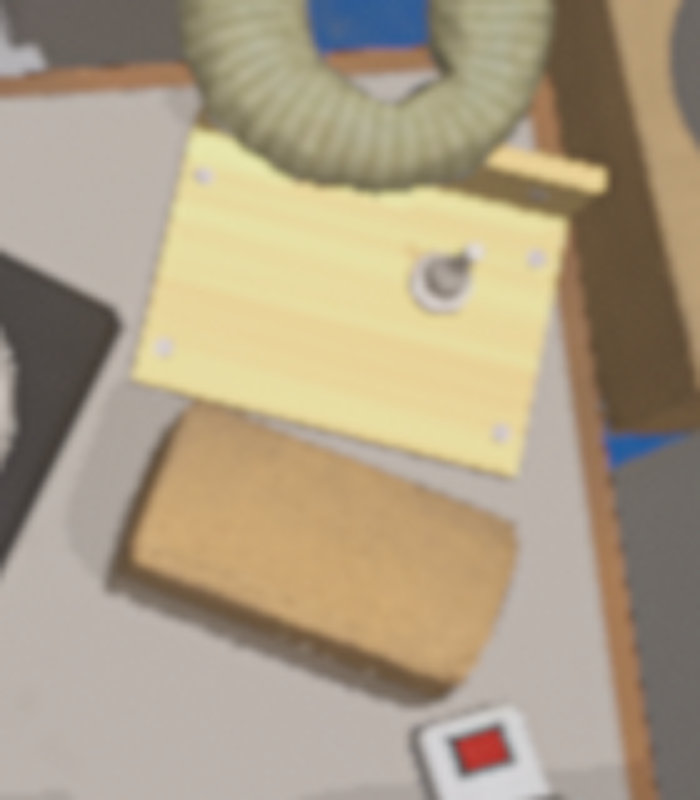

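View pics/top0d.png

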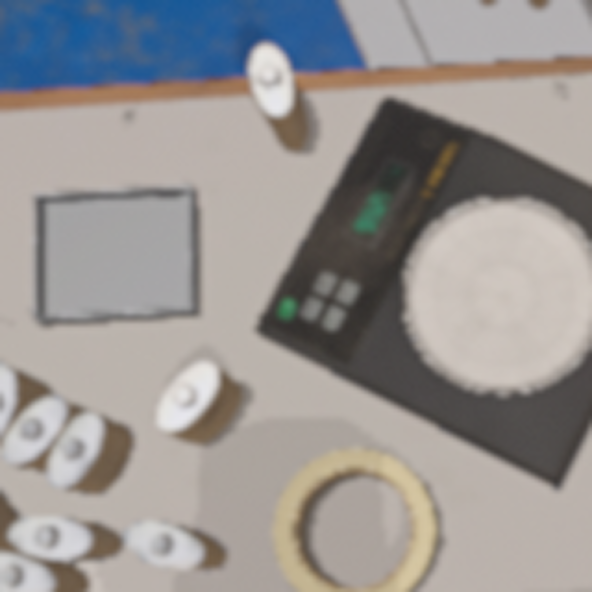

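```bash
python3 - <<'E'
from h import *
f=load('top0'); P=pts(f)
nz=np.array([.636,-.372])
M=np.zeros(P.shape[:2],bool); M[120:185,300:392]=1
m=M&(P[...,2]>.085)&(P[...,2]<.4)
Q=P[m]; d=np.hypot(*(Q[:,:2]-nz).T); i=np.argsort(d)[:25]
print(np.c_[Q[i]*1000,d[i]*1000].round())
# nozzle
m=M.copy(); m[:]=0; m[172:200,345:375]=1
m&=P[...,2]>.018
vv,uu=np.where(m); 
for a,b in zip(vv,uu): print(a,b,(P[a,b]*1000).round().astype(int).tolist())
# scene
f=load('scene0'); P=pts(f)
m=(P[...,2]>.085)&(P[...,2]<.4)&(np.hypot(P[...,0]-nz[0],P[...,1]-nz[1])<.08)
Q=P[m]; print(len(Q)); 
if len(Q):
    d=np.hypot(*(Q[:,:2]-nz).T); i=np.argsort(d)[:15]; print(np.c_[Q[i]*1000,d[i]*1000].round())
im=f['img'][:,:,::-1]
cv2.imwrite('pics/scene0c.png',cv2.resize(im[180:330,240:420],None,fx=4,fy=4,interpolation=cv2.INTER_CUBIC))
E
```

```text
[[ 669. -357.  129.   36.]
 [ 667. -352.  128.   37.]
 [ 670. -359.  131.   37.]
 [ 671. -360.  135.   37.]
 [ 670. -355.  127.   37.]
 [ 670. -356.  133.   38.]
 [ 673. -364.  130.   38.]
 [ 668. -351.  134.   38.]
 [ 667. -350.  128.   38.]
 [ 673. -362.  137.   38.]
 [ 672. -358.  134.   38.]
 [ 674. -366.  133.   39.]
 [ 671. -354.  132.   39.]
 [ 671. -355.  137.   39.]
 [ 673. -360.  137.   39.]
 [ 672. -356.  142.   39.]
 [ 667. -347.  130.   40.]
 [ 665. -345.  130.   40.]
 [ 668. -349.  133.   40.]
 [ 673. -357.  147.   40.]
 [ 670. -351.  134.   40.]
 [ 671. -352.  140.   40.]
 [ 675. -362.  140.   40.]
 [ 676. -368.  135.   40.]
 [ 675. -365.  137.   40.]]
179 364 [647, -369, 76]
179 365 [647, -372, 74]
179 366 [646, -373, 79]
180 359 [659, -373, 21]
180 363 [645, -367, 75]
180 364 [643, -368, 79]
180 365 [644, -371, 78]
180 366 [644, -374, 75]
181 357 [657, -368, 20]
181 358 [652, -366, 37]
181 359 [651, -367, 42]
181 360 [651, -369, 42]
181 361 [647, -367, 56]
181 362 [644, -367, 67]
181 363 [643, -368, 70]
181 364 [642, -368, 77]
181 365 [642, -372, 74]
181 366 [641, -3
[... 1688 characters left out ...]

189 359 [634, -369, 27]
189 360 [633, -371, 29]
189 361 [635, -376, 21]
189 362 [635, -378, 19]
189 363 [635, -381, 18]
190 351 [409, -72, 1014]
190 357 [634, -366, 18]
190 358 [633, -368, 21]
190 359 [633, -370, 20]
190 360 [632, -372, 23]
190 362 [633, -378, 19]
191 361 [630, -375, 19]
1001
[[ 665. -353.  130.   35.]
 [ 668. -356.  128.   36.]
 [ 669. -357.  133.   36.]
 [ 670. -359.  126.   36.]
 [ 671. -364.  132.   36.]
 [ 669. -356.  139.   36.]
 [ 671. -362.  129.   37.]
 [ 667. -352.  136.   37.]
 [ 667. -353.  133.   37.]
 [ 666. -350.  126.   37.]
 [ 670. -358.  128.   37.]
 [ 669. -357.  123.   37.]
 [ 669. -356.  135.   37.]
 [ 669. -354.  133.   37.]
 [ 667. -351.  131.   37.]]
```

View pics/scene0c.png

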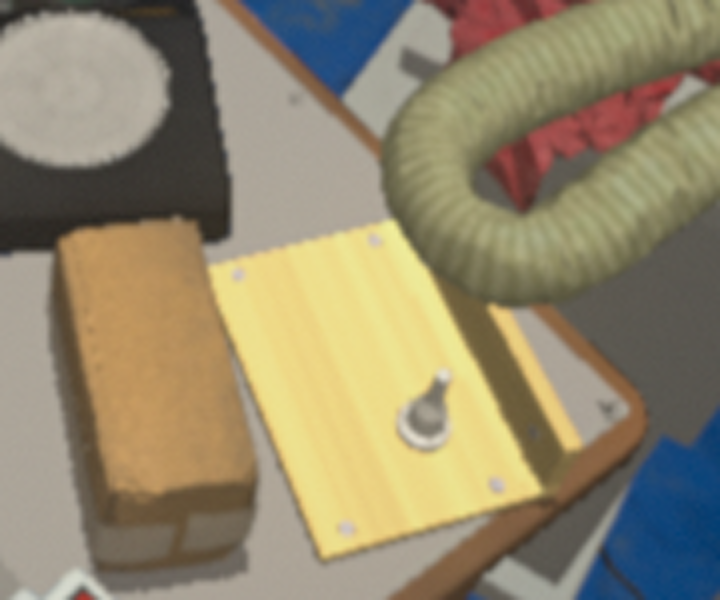

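```bash
python3 - <<'E'
from h import *
f=load('top0'); P=pts(f); im=f['img'].astype(int)
def at(u,v,z):
    d=np.array([(u-f['cx'])/f['fx'],-(v-f['cy'])/f['fy'],-1.]); T=f['cam_to_world']; r=T[:3,:3]@d; o=T[:3,3]
    return (o+r*(z-o[2])/r[2])
c=lambda x,y,z:at(270+(x-2)/5,130+(y-2)/5,z)
FL=c(132,380,.01);FR=c(518,475,.01);BL=c(192,127,.01)
print('board',FL,FR,BL,np.linalg.norm(FL-FR),np.linalg.norm(FL-BL))
print('fence right end base', c(566,215,.01))
ax=np.degrees(np.arctan2(*(FL-FR)[1::-1])); print('y ax angle',ax, np.degrees(np.arctan2(*(BL-FL)[1::-1])))
# carton
M=np.zeros(P.shape[:2],bool); M[200:280,285:385]=1
Q=P[M&(P[...,2]>.1)&(P[...,2]<.13)]; r=cv2.minAreaRect((Q[:,:2]*1000).astype(np.float32)); print('carton',r,cv2.boxPoints(r), Q[:,2].max())
t=lambda x,y,z:at(110+x/3.7,130+y/3.7,z)
T=[t(38,198,.022),t(195,190,.022),t(198,315,.022),t(42,322,.022)]; print('tray',np.array(T).round(3),np.mean(T,0))
Q=P[205,140]; print(Q,P[200:206,138:146,2].mean())
for n,(u,v) in dict(a=(161,239),b=(183,152),tape=(206,273)).items(): print(n,P[v,u])
E
```

```text
board [ 0.60528796 -0.20739031  0.01      ] [ 0.54320027 -0.39743398  0.01      ] [ 0.73838058 -0.25171507  0.01      ] 0.1999286795929771 0.14027946735106292
fence right end base [ 0.67720022 -0.44111848  0.01      ]
y ax angle 71.90766807011191 -18.419664676043862
carton ((505.16943359375, -275.89788818359375), (165.2213897705078, 83.48285675048828), 64.60601043701172) [[ 432.03427 -332.62634]
 [ 507.45102 -368.4272 ]
 [ 578.30457 -219.16943]
 [ 502.88785 -183.36859]] 0.11992081569457036
tray [[0.691 0.237 0.022]
 [0.689 0.129 0.022]
 [0.601 0.128 0.022]
 [0.604 0.234 0.022]] [0.64627455 0.18207984 0.022     ]
[0.63607725 0.19272908 0.00072351] 0.02477374580455224
a [0.53300719 0.12245749 0.08651552]
b [0.73942435 0.06388876 0.09278708]
tape [ 0.45223889  0.03066839 -0.00045239]
```

```bash
cat >> h.py <<'E'
from scipy.spatial.transform import Rotation as R
O=np.array([.574,-.3024]); BX=np.array([.9505,-.311]); BY=np.array([.311,.9505])
def tang(q): 
    y=R.from_quat(q).as_matrix()[:,1]; return np.degrees(np.arctan2(y[1],y[0]))
def plan(p1,a1,n,p0=None,a0=None):
    o=manip.get_obs(); p0=np.array(o['tcp_pos'] if p0 is None else p0); a0=tang(o['tcp_rot']) if a0 is None else a0
    p1=np.array(p1); da=(a1-a0)/n; d=(p1-p0)/n*100; 
    for k in range(n):
        t=np.radians(a0+da*k); y=np.array([np.cos(t),np.sin(t)]); x=np.array([-np.sin(t),np.cos(t)])
        x=-x if True else x   # z down: x = y x z
        x=np.array([-y[1],y[0]])  # y x (-zhat) = (-y1, y0)
        print([[round(float(d[:2]@x),2),round(float(d[:2]@y),2),round(float(-d[2]),2)],round(-da/6,2)])
def st():
    o=manip.get_obs(); print(round(o['time_s'],2),o['tcp_pos'].round(4),'ang',round(tang(o['tcp_rot']),1),'F',o['force'].round(1),'w',round(o['width'],4)); return o
def bxy(p): p=np.array(p)[:2]-O; return p@BX,p@BY
E
python3 - <<'E'
from h import *
o=st(); m=R.from_quat(o['tcp_rot']).as_matrix(); print(m.round(3))
plan([.612,-.386,.20],25,16)
E
```

```text
0.1 [ 0.1604 -0.5516  0.2305] ang -73.8 F [-0.7  0.4 -0.2] w 0.0859
[[ 0.96   0.279 -0.   ]
 [ 0.279 -0.96   0.002]
 [ 0.    -0.002 -1.   ]]
[[3.0, -0.21, 0.19], np.float64(-1.03)]
[[3.0, 0.12, 0.19], np.float64(-1.03)]
[[2.97, 0.44, 0.19], np.float64(-1.03)]
[[2.91, 0.76, 0.19], np.float64(-1.03)]
[[2.81, 1.07, 0.19], np.float64(-1.03)]
[[2.68, 1.36, 0.19], np.float64(-1.03)]
[[2.52, 1.64, 0.19], np.float64(-1.03)]
[[2.33, 1.9, 0.19], np.float64(-1.03)]
[[2.11, 2.14, 0.19], np.float64(-1.03)]
[[1.87, 2.36, 0.19], np.float64(-1.03)]
[[1.6, 2.54, 0.19], np.float64(-1.03)]
[[1.32, 2.7, 0.19], np.float64(-1.03)]
[[1.02, 2.83, 0.19], np.float64(-1.03)]
[[0.71, 2.92, 0.19], np.float64(-1.03)]
[[0.39, 2.98, 0.19], np.float64(-1.03)]
[[0.07, 3.01, 0.19], np.float64(-1.03)]
```

Emit:
drive_tool:
  plan:
    - [[3.0,-0.2,0.2],-1.0]
    - [[3.0,0.1,0.2],-1.0]
    - [[3.0,0.4,0.2],-1.0]
    - [[2.9,0.8,0.2],-1.0]
    - [[2.8,1.1,0.2],-1.0]
    - [[2.7,1.4,0.2],-1.0]
    - [[2.5,1.6,0.2],-1.0]
    - [[2.3,1.9,0.2],-1.0]
    - [[2.1,2.1,0.2],-1.0]
    - [[1.9,2.4,0.2],-1.0]
  grip: -1
  squeeze: 30

```text
time_s: 0.93
tcp_pos: [0.4453, -0.4517, 0.2106]
tcp_rot: [0.785, 0.619, -0.0, -0.001]
force: [-0.5, -0.6, 0.3]
width: 0.0855
```

```bash
python3 - <<'E'
from h import *
st(); plan([.612,-.386,.20],25,8)
E
```

```text
0.93 [ 0.4453 -0.4517  0.2106] ang -13.5 F [-0.5 -0.6  0.3] w 0.0855
[[1.28, 1.83, 0.13], np.float64(-0.8)]
[[1.13, 1.94, 0.13], np.float64(-0.8)]
[[0.96, 2.02, 0.13], np.float64(-0.8)]
[[0.79, 2.1, 0.13], np.float64(-0.8)]
[[0.61, 2.16, 0.13], np.float64(-0.8)]
[[0.43, 2.2, 0.13], np.float64(-0.8)]
[[0.24, 2.23, 0.13], np.float64(-0.8)]
[[0.05, 2.24, 0.13], np.float64(-0.8)]
```

Emit:
drive_tool:
  plan:
    - [[1.3,1.8,0.1],-0.8]
    - [[1.1,1.9,0.1],-0.8]
    - [[1.0,2.0,0.1],-0.8]
    - [[0.8,2.1,0.1],-0.8]
    - [[0.6,2.2,0.1],-0.8]
    - [[0.4,2.2,0.1],-0.8]
    - [[0.2,2.2,0.2],-0.8]
    - [[0.0,2.2,0.2],-0.8]
    - [[0,0,0],0]
    - [[0,0,0],0]

```text
time_s: 1.77
tcp_pos: [0.611, -0.3877, 0.2001]
tcp_rot: [0.54, 0.842, 0.0, -0.001]
force: [0.1, -0.0, 0.2]
width: 0.0854
```

```bash
python3 - <<'E'
from h import *
st(); f=snap('wrist','w1'); print(f['cam_to_world'].round(3),f['fx'],f['cx'],f['cy'])
f=snap('top','top1'); cv2.imwrite('pics/top1c.png',cv2.resize(f['img'][120:290,260:410,::-1],None,fx=4,fy=4))
E
```

```text
1.77 [ 0.611  -0.3877  0.2001] ang 24.6 F [ 0.1 -0.   0.2] w 0.0854
[[ 0.909 -0.399 -0.121  0.58 ]
 [ 0.417  0.869  0.267 -0.319]
 [-0.001 -0.294  0.956  0.343]
 [ 0.     0.     0.     1.   ]] 297.3186396354542 252.81555704970813 191.9928372357647
```

View pics/w1.png

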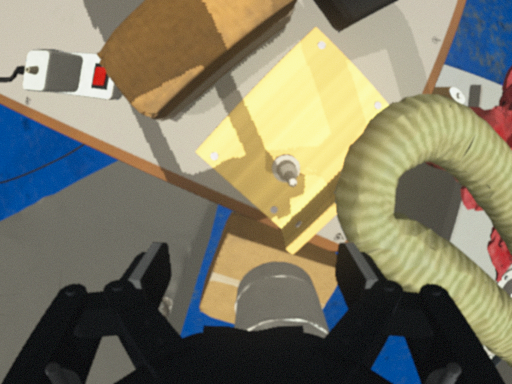

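View pics/top1c.png

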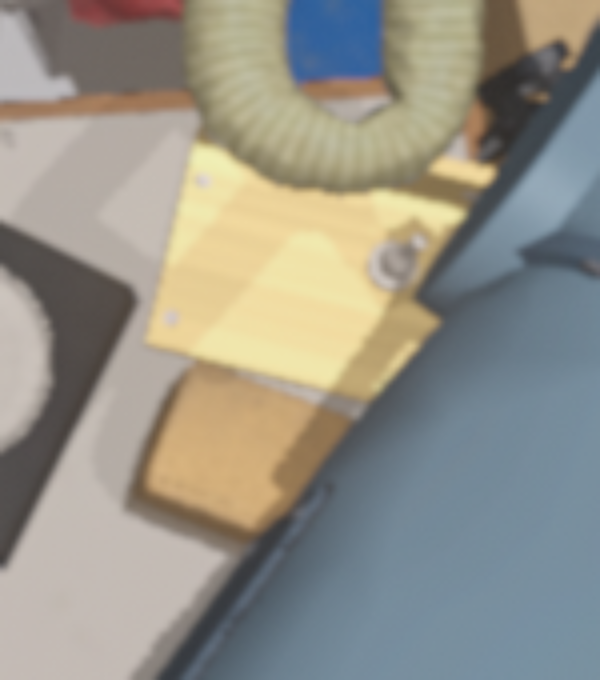

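```bash
cat >> h.py <<'E'
def wpts(f):
    H,W=f['depth'].shape; u,v=np.meshgrid(np.arange(W),np.arange(H)); d=f['depth']
    a=(u-f['cx'])/f['fx']; b=(v-f['cy'])/f['fy']; r=np.hypot(a,b)+1e-9; s=np.tan(r)/r
    P=np.stack([a*s*d,-b*s*d,-d,np.ones_like(d)],-1)
    return (P@f['cam_to_world'].T)[...,:3]
def tool(P,o):
    return (P-o['tcp_pos'])@R.from_quat(o['tcp_rot']).as_matrix()
E
python3 - <<'E'
from h import *
o=st(); f=load('w1'); P=wpts(f); Q=tool(P,o)*1000
for u,v in [(150,255),(165,250),(150,275),(140,290),(120,300),(80,300),(60,310),(355,255),(370,275),(430,300),(445,310),(400,310)]: print(u,v,Q[v,u].round())
m=(np.abs(Q[...,2])<200)&(Q[...,2]<40)&(P[...,2]>.18)
for lo in range(-200,40,15):
    s=m&(Q[...,2]>=lo)&(Q[...,2]<lo+15)&(np.abs(Q[...,0])<60)
    if s.sum()>5: print(lo,s.sum(),Q[s].min(0).round(),Q[s].max(0).round())
for u,v in [(290,184),(286,162)]: print('noz',P[v,u].round(4))
for u,v in [(340,190),(345,215),(350,170),(345,240),(365,140)]: print('hose',P[v,u].round(4))
h=(P[...,2]>.085)&(P[...,2]<.18)&(np.abs(Q[...,1])<130)&(P[...,0]>.63)
n=np.array([.643,-.372]); d=np.hypot(*(P[h][:,:2]-n).T); i=np.argsort(d)[:400:25]; print(np.c_[P[h][i]*1000,d[i]*1000].round())
E
```

```text
1.87 [ 0.6098 -0.3889  0.2007] ang 24.5 F [-0.3 -1.3 -0.4] w 0.0854
150 255 [ 12. -45. -30.]
165 250 [  9. -41. -18.]
150 275 [ 10. -41. -43.]
140 290 [  9. -43. -52.]
120 300 [ 13. -45. -65.]
80 300 [ 14. -60. -69.]
60 310 [ 13. -65. -75.]
355 255 [ 12.  48. -30.]
370 275 [ 13.  48. -47.]
430 300 [ 14.  64. -70.]
445 310 [ 13.  69. -75.]
400 310 [  8.  55. -66.]
-110 7663 [   2.  -69. -110.] [ 23.  73. -95.]
-95 12433 [-12. -71. -95.] [ 22.  74. -80.]
-80 8986 [-13. -72. -80.] [ 20.  76. -65.]
-65 3011 [-11. -73. -65.] [ 16.  76. -50.]
-50 1739 [-10. -55. -50.] [ 13.  58. -35.]
-35 1527 [-10. -55. -35.] [ 13.  58. -20.]
-20 417 [-10. -53. -20.] [ 13.  51. -12.]
-5 134 [-60. 172.   6.] [-53. 208.  10.]
10 1116 [-60. 140.  10.] [-36. 219.  21.]
noz [ 0.6416 -0.3715  0.0772]
noz [ 0.6379 -0.3608  0.0288]
hose [ 0.6667 -0.3487  0.1308]
hose [ 0.6752 -0.3623  0.1428]
hose [ 0.6649 -0.3313  0.134 ]
hose [ 0.7633 -0.4249 -0.0023]
hose [ 0.6646 -0.3061  0.1343]
[[ 669. -358.  130.   29.]
 [ 672. -364.  130.   30.]
 [ 668. -354.  122.   31.]
 [ 667. -352.  131.   31.]
 [ 673. -362.  133.   31.]
 [ 674. -365.  131.   32.]
 [ 673. -362.  139.   32.]
 [ 673. -360.  140.   32.]
 [ 673. -359.  144.   33.]
 [ 672. -356.  142.   33.]
 [ 672. -356.  144.   33.]
 [ 676. -368.  136.   34.]
 [ 676. -365.  142.   34.]
 [ 675. -362.  147.   34.]
 [ 666. -347.  132.   34.]
 [ 665. -345.  125.   35.]]
```

```bash
python3 - <<'E'
from h import *
o=manip.get_obs(); f=load('w1'); o['tcp_pos']=np.array([.611,-.3877,.2001]); P=wpts(f); Q=tool(P,o)*1000
for v in range(300,384,6): print(v,[Q[v,u].round().astype(int).tolist() for u in (120,180,250,320,390)])
E
```

```text
300 [[13, -46, -66], [-212, -113, 220], [-478, -7, 568], [-640, 261, 764], [13, 48, -66]]
306 [[13, -45, -70], [-237, -119, 236], [-481, -7, 542], [-522, 212, 584], [13, 47, -70]]
312 [[17, -41, -77], [-281, -132, 272], [-479, -7, 512], [-506, 201, 535], [12, 46, -72]]
318 [[18, -39, -81], [-319, -142, 297], [-476, -7, 483], [-496, 192, 496], [10, 46, -72]]
324 [[12, -42, -78], [-373, -158, 337], [-479, -7, 461], [-482, 183, 456], [0, 52, -65]]
330 [[-5, -52, -64], [-426, -172, 372], [-485, -6, 444], [-489, 180, 439], [-3, 52, -66]]
336 [[-7, -52, -65], [18, -20, -85], [12, -1, -78], [-482, 174, 409], [-1145, 795, 1001]]
342 [[-126, -123, 39], [17, -19, -87], [12, -1, -81], [11, 20, -82], [-1193, 806, 996]]
348 [[-127, -121, 32], [18, -18, -91], [12, -1, -84], [18, 17, -91], [-1248, 822, 995]]
354 [[-128, -119, 25], [19, -18, -94], [13, -1, -87], [20, 16, -94], [-1310, 841, 997]]
360 [[-127, -116, 18], [21, -17, -97], [12, -1, -88], [21, 16, -97], [-1377, 863, 1001]]
366 [[-128, -114, 11], [21, -17, -99], [12, -1, -90], [20, 16, -98], [-1443, 883, 1001]]
372 [[-129, -112, 5], [19, -17, -100], [11, -1, -92], [20, 15, -100], [-1509, 903, 998]]
378 [[-131, -110, 0], [19, -17, -101], [12, -1, -94], [20, 15, -101], [-1587, 929, 1002]]
```

```bash
python3 - <<'E'
from h import *
o=st(); print(o['q'].round(2)); plan([.6365,-.3735,.20],110,15,p0=[.6110,-.388,.2005],a0=24.7)
E
```

```text
1.87 [ 0.6098 -0.3889  0.2007] ang 24.5 F [-0.3 -1.3 -0.4] w 0.0854
[-0.73  0.53  1.21 -0.    1.4  -1.16]
[[0.02, 0.19, 0.0], -0.95]
[[-0.0, 0.2, 0.0], -0.95]
[[-0.02, 0.19, 0.0], -0.95]
[[-0.04, 0.19, 0.0], -0.95]
[[-0.06, 0.19, 0.0], -0.95]
[[-0.08, 0.18, 0.0], -0.95]
[[-0.1, 0.17, 0.0], -0.95]
[[-0.11, 0.16, 0.0], -0.95]
[[-0.13, 0.15, 0.0], -0.95]
[[-0.14, 0.14, 0.0], -0.95]
[[-0.15, 0.12, 0.0], -0.95]
[[-0.17, 0.1, 0.0], -0.95]
[[-0.17, 0.09, 0.0], -0.95]
[[-0.18, 0.07, 0.0], -0.95]
[[-0.19, 0.05, 0.0], -0.95]
```

Emit:
drive_tool:
  plan:
    - [[0,0,0],-1.1]
    - [[0,0,0],-1.1]
    - [[0,0,0],-1.1]
    - [[0,0,0],-1.1]
    - [[0,0,0],-1.1]
    - [[0,0,0],-1.1]
    - [[0,0,0],-1.1]
    - [[0,0,0],-1.1]
    - [[0,0,0],-1.1]
    - [[0,0,0],-1.1]

```text
time_s: 2.7
tcp_pos: [0.6093, -0.3898, 0.2015]
tcp_rot: [-0.007, 1.0, -0.0, -0.0]
force: [0.1, -0.3, 0.7]
width: 0.0855
```

```bash
python3 - <<'E'
from h import *
o=st(); plan([.6365,-.3735,.12],110,6)
E
```

```text
2.7 [ 0.6093 -0.3898  0.2015] ang 90.8 F [ 0.1 -0.3  0.7] w 0.0855
[[-0.46, 0.26, 1.36], np.float64(-0.53)]
[[-0.47, 0.24, 1.36], np.float64(-0.53)]
[[-0.48, 0.21, 1.36], np.float64(-0.53)]
[[-0.49, 0.18, 1.36], np.float64(-0.53)]
[[-0.5, 0.16, 1.36], np.float64(-0.53)]
[[-0.51, 0.13, 1.36], np.float64(-0.53)]
```

Emit:
drive_tool:
  plan:
    - [[-0.5,0.3,1.4],-0.5]
    - [[-0.5,0.2,1.4],-0.6]
    - [[-0.5,0.2,1.4],-0.5]
    - [[-0.5,0.2,1.4],-0.6]
    - [[-0.5,0.2,1.4],-0.5]
    - [[-0.5,0.1,1.1],-0.6]
    - [[0,0,0],0]
    - [[0,0,0],0]
    - [[0,0,0],0]
    - [[0,0,0],0]

```text
time_s: 3.53
tcp_pos: [0.6386, -0.3735, 0.1219]
tcp_rot: [-0.176, 0.984, -0.001, 0.001]
force: [0.2, -1.6, 0.7]
width: 0.0853
```

```bash
python3 - <<'E'
from h import *
o=st(); f=snap('wrist','w2'); P=wpts(f); Q=tool(P,o)*1000
m=(P[...,2]>.055)&(P[...,2]<.085)&(abs(Q[...,0])<40)&(abs(Q[...,1])<35)
print(m.sum(),Q[m].mean(0).round(1),Q[m].min(0).round(1),Q[m].max(0).round(1))
m=(P[...,2]>.07)&m; print(m.sum(),Q[m].mean(0).round(1),P[m].mean(0).round(4))
E
```

```text
3.53 [ 0.6386 -0.3735  0.1219] ang 110.3 F [ 0.2 -1.6  0.7] w 0.0853
273 [-5.7 -0.2 52.1] [-40.  -35.   43.3] [-0.3  6.9 66.9]
151 [-4.1  2.4 46.1] [ 0.6417 -0.3699  0.0758]
```

View pics/w2.png

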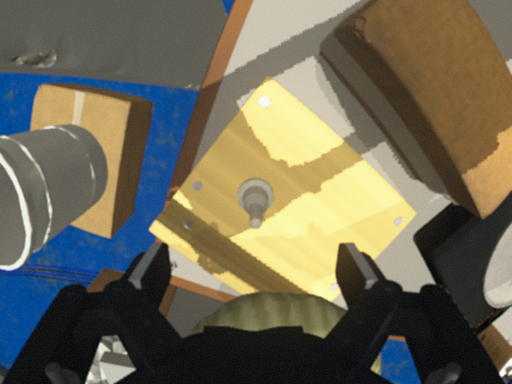

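Emit:
drive_tool:
  plan:
    - [[0.3,0.2,0.5],0]
    - [[0,0,0.8],0]
    - [[0,0,0.8],0]
    - [[0,0,0.8],0]
    - [[0,0,0.8],0]
    - [[0,0,0.8],0]
    - [[0,0,0.8],0]
    - [[0,0,0.7],0]
    - [[0,0,0.2],0]
    - [[0,0,0],0]

```text
time_s: 4.42
tcp_pos: [0.6346, -0.3711, 0.057]
tcp_rot: [-0.177, 0.984, 0.001, -0.001]
force: [0.1, 0.8, -0.1]
width: 0.0852
```

```bash
python3 - <<'E'
from h import *
o=st(); f=snap('wrist','w3')
E
```

```text
4.42 [ 0.6346 -0.3711  0.057 ] ang 110.4 F [ 0.1  0.8 -0.1] w 0.0852
```

View pics/w3.png

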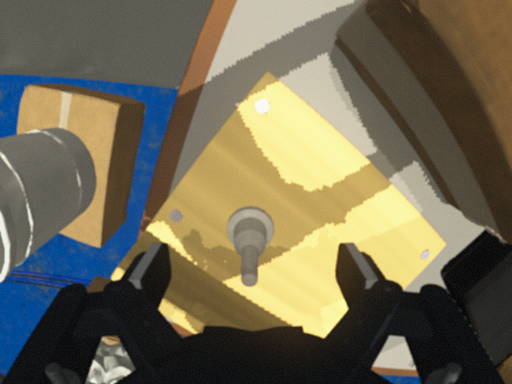

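Emit:
drive_tool:
  plan:
    - [[0,0,0],0]
    - [[0,0,0],0]
    - [[0,0,0],0]
    - [[0,0,0],0]
    - [[0,0,0],0]
    - [[0,0,0],0]
    - [[0,0,0],0]
    - [[0,0,0],0]
    - [[0,0,0],0]
    - [[0,0,0],0]
  grip: 1
  squeeze: 30

```text
time_s: 5.3
tcp_pos: [0.6351, -0.3716, 0.0583]
tcp_rot: [-0.177, 0.984, 0.0, 0.0]
force: [0.7, 0.4, 0.5]
width: 0.0074
```

```bash
python3 - <<'E'
from h import *
o=st(); f=snap('wrist','w4')
E
```

```text
5.3 [ 0.6351 -0.3716  0.0583] ang 110.4 F [0.7 0.4 0.5] w 0.0074
```

View pics/w4.png

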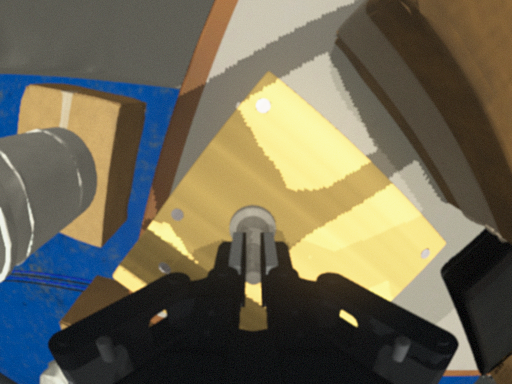

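Emit:
drive_tool:
  plan:
    - [[0,0,-0.2],0]
    - [[0,0,-0.2],0]
    - [[0.3,0,-0.2],0]
    - [[0.6,0,-0.3],0]
    - [[1.0,0,-0.3],0]
    - [[1.0,0,-0.5],0]
    - [[1.0,0,-1.0],0]
    - [[1.0,0,-1.5],0]
    - [[1.0,0,-2.0],0]
    - [[0,0,-2.0],0]
  squeeze: 40

```text
time_s: 6.18
tcp_pos: [0.577, -0.3933, 0.1414]
tcp_rot: [-0.176, 0.984, 0.0, -0.001]
force: [-0.1, 0.8, -0.9]
width: 0.007
```

```bash
python3 - <<'E'
from h import *
o=st(); print(o['q'].round(2)); f=snap('wrist','w5')
plan([.646,.182,.25],90,16)
E
```

```text
6.18 [ 0.577  -0.3933  0.1414] ang 110.3 F [-0.1  0.8 -0.9] w 0.007
[-0.77  0.53  1.34 -0.    1.28 -2.69]
[[-1.64, 3.24, -0.64], np.float64(0.21)]
[[-1.57, 3.27, -0.64], np.float64(0.21)]
[[-1.49, 3.31, -0.64], np.float64(0.21)]
[[-1.42, 3.34, -0.64], np.float64(0.21)]
[[-1.35, 3.37, -0.64], np.float64(0.21)]
[[-1.27, 3.4, -0.64], np.float64(0.21)]
[[-1.19, 3.43, -0.64], np.float64(0.21)]
[[-1.12, 3.45, -0.64], np.float64(0.21)]
[[-1.04, 3.48, -0.64], np.float64(0.21)]
[[-0.96, 3.5, -0.64], np.float64(0.21)]
[[-0.89, 3.52, -0.64], np.float64(0.21)]
[[-0.81, 3.54, -0.64], np.float64(0.21)]
[[-0.73, 3.56, -0.64], np.float64(0.21)]
[[-0.65, 3.57, -0.64], np.float64(0.21)]
[[-0.57, 3.58, -0.64], np.float64(0.21)]
[[-0.49, 3.6, -0.64], np.float64(0.21)]
```

View pics/w5.png

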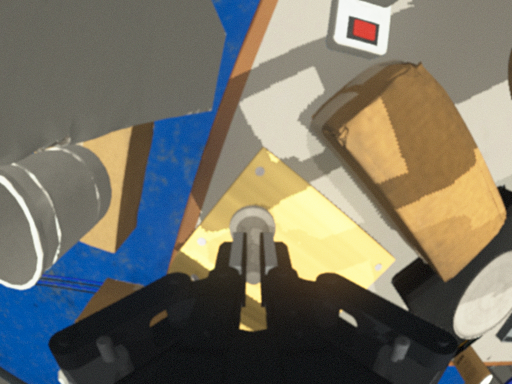

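Emit:
drive_tool:
  plan:
    - [[-1.0,1.0,-2.5],0]
    - [[-1.2,2.5,-2.0],0.2]
    - [[-1.5,3.3,-1.5],0.2]
    - [[-1.4,3.3,-1.0],0.2]
    - [[-1.4,3.4,-1.0],0.2]
    - [[-1.3,3.4,-0.5],0.2]
    - [[-1.2,3.4,0],0.2]
    - [[-1.1,3.5,0],0.2]
    - [[-1.0,3.5,0],0.2]
    - [[-1.0,3.5,0],0.2]

```text
time_s: 7.07
tcp_pos: [0.6127, -0.0607, 0.226]
tcp_rot: [-0.083, 0.997, -0.0, 0.001]
force: [1.5, 0.1, -0.9]
width: 0.0069
```

```bash
python3 - <<'E'
from h import *
o=st()
plan([.646,.182,.20],90,8)
E
```

```text
7.07 [ 0.6127 -0.0607  0.226 ] ang 99.5 F [ 1.5  0.1 -0.9] w 0.0069
[[-0.91, 2.92, 0.32], np.float64(0.2)]
[[-0.85, 2.94, 0.32], np.float64(0.2)]
[[-0.79, 2.96, 0.32], np.float64(0.2)]
[[-0.73, 2.97, 0.32], np.float64(0.2)]
[[-0.67, 2.99, 0.32], np.float64(0.2)]
[[-0.6, 3.0, 0.32], np.float64(0.2)]
[[-0.54, 3.01, 0.32], np.float64(0.2)]
[[-0.48, 3.02, 0.32], np.float64(0.2)]
```

Emit:
drive_tool:
  plan:
    - [[-0.9,2.9,0.3],0.2]
    - [[-0.9,2.9,0.3],0.2]
    - [[-0.8,3.0,0.3],0.2]
    - [[-0.7,3.0,0.3],0.2]
    - [[-0.7,3.0,0.3],0.2]
    - [[-0.6,3.0,0.3],0.2]
    - [[-0.5,3.0,0.4],0.2]
    - [[-0.5,3.0,0.4],0.2]
    - [[0,0,0],0]
    - [[0,0,0],0]

```text
time_s: 7.9
tcp_pos: [0.6461, 0.1818, 0.1991]
tcp_rot: [-0.001, 1.0, -0.0, -0.0]
force: [0.5, 0.4, -0.9]
width: 0.0069
```

```bash
python3 - <<'E'
from h import *
o=st(); f=snap('wrist','w6'); f=snap('top','top6'); cv2.imwrite('pics/top6c.png',cv2.resize(f['img'][130:290,80:240,::-1],None,fx=3.7,fy=3.7))
E
```

```text
7.9 [0.6461 0.1818 0.1991] ang 90.2 F [ 0.5  0.4 -0.9] w 0.0069
```

View pics/w6.png

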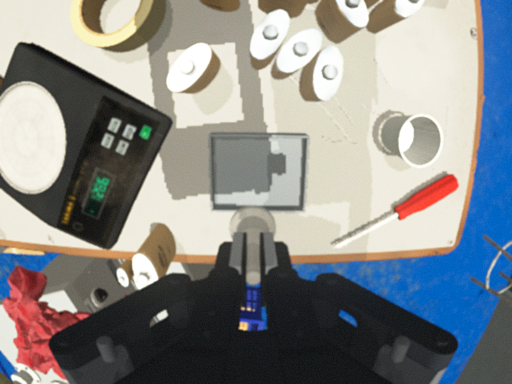

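View pics/top6c.png

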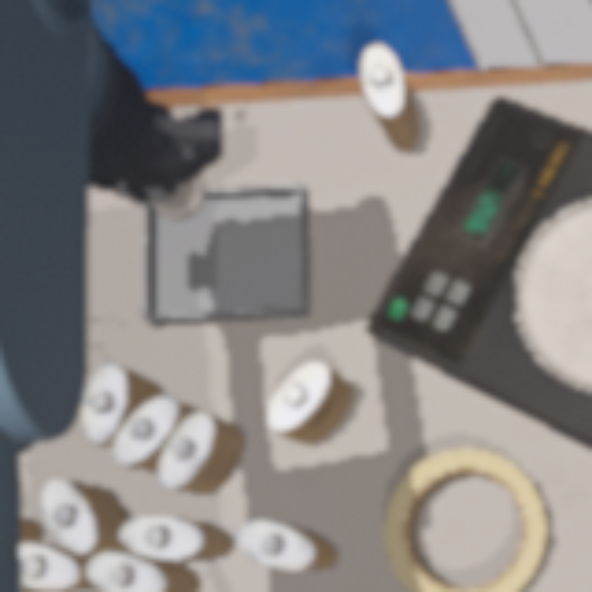

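```bash
python3 - <<'E'
from h import *
o=st(); f=load('w6'); P=wpts(f); Q=tool(P,o)*1000
for u,v in [(215,140),(300,140),(300,205),(218,205),(258,170)]: print(u,v,P[v,u].round(3))
m=(Q[...,2]>30)&(Q[...,2]<60)&(abs(Q[...,1])<30)&(abs(Q[...,0])<40)
print(m.sum(),Q[m].min(0),Q[m].max(0))
E
```

```text
8.0 [0.6465 0.1797 0.1996] ang 90.0 F [ 0.2 -0.9 -1.1] w 0.007
215 140 [0.613 0.139 0.004]
300 140 [0.612 0.237 0.002]
300 205 [0.691 0.24  0.003]
218 205 [0.69  0.141 0.007]
258 170 [0.648 0.188 0.004]
864 [-14.31582915 -13.51450533  30.01490076] [ 8.87932192 17.92481765 48.71373823]
```

Emit:
drive_tool:
  plan:
    - [[0.4,0.5,1.0],0]
    - [[0,0,2.0],0]
    - [[0,0,2.0],0]
    - [[0,0,2.0],0]
    - [[0,0,2.0],0]
    - [[0,0,2.0],0]
    - [[0,0,1.5],0]
    - [[0,0,1.0],0]
    - [[0,0,0.6],0]
    - [[0,0,0.2],0]

```text
time_s: 8.83
tcp_pos: [0.6422, 0.1851, 0.0553]
tcp_rot: [0.0, 1.0, -0.0, -0.001]
force: [0.2, -0.3, -1.1]
width: 0.0069
```

Emit:
drive_tool:
  plan:
    - [[0,0,0.1],0]
    - [[0,0,0.1],0]
    - [[0,0,0.1],0]
    - [[0,0,0],0]
    - [[0,0,0],0]
    - [[0,0,0],0]
    - [[0,0,0],0]
    - [[0,0,0],0]
    - [[0,0,0],0]
    - [[0,0,0],0]

```text
time_s: 9.67
tcp_pos: [0.6426, 0.1856, 0.0533]
tcp_rot: [-0.0, 1.0, 0.0, 0.0]
force: [0.0, 0.6, -1.1]
width: 0.0071
```

Not in contact yet (no upward force); lower a little more.

Emit:
drive_tool:
  plan:
    - [[0,0,0.1],0]
    - [[0,0,0],0]
    - [[0,0,0.1],0]
    - [[0,0,0],0]
    - [[0,0,0],0]
    - [[0,0,0],0]
    - [[0,0,0],0]
    - [[0,0,0],0]
    - [[0,0,0],0]
    - [[0,0,0],0]

```text
time_s: 10.5
tcp_pos: [0.6427, 0.1856, 0.0514]
tcp_rot: [-0.0, 1.0, -0.0, 0.0]
force: [-0.2, -0.2, -0.1]
width: 0.0072
```

Emit:
drive_tool:
  plan:
    - [[0,0,0.1],0]
    - [[0,0,0],0]
    - [[0,0,0],0]
    - [[0,0,0],0]
    - [[0,0,0],0]
    - [[0,0,0],0]
    - [[0,0,0],0]
    - [[0,0,0],0]
    - [[0,0,0],0]
    - [[0,0,0],0]

```text
time_s: 11.33
tcp_pos: [0.6432, 0.1855, 0.0513]
tcp_rot: [-0.0, 1.0, -0.0, 0.001]
force: [-0.1, -1.3, 5.1]
width: 0.0073
```

Emit:
drive_tool:
  plan:
    - [[0,0,-0.1],0]
    - [[0,0,0],0]
    - [[0,0,0],0]
    - [[0,0,0],0]
    - [[0,0,0],0]
    - [[0,0,0],0]
    - [[0,0,0],0]
    - [[0,0,0],0]
    - [[0,0,0],0]
    - [[0,0,0],0]
  grip: -1

```text
time_s: 12.17
tcp_pos: [0.6426, 0.1856, 0.0513]
tcp_rot: [-0.0, 1.0, 0.0, -0.0]
force: [0.5, -0.4, 0.2]
width: 0.0854
```

```bash
python3 - <<'E'
from h import *
o=st(); f=snap('wrist','w7'); print(o['q'].round(2))
E
```

```text
12.17 [0.6426 0.1856 0.0513] ang 90.0 F [ 0.5 -0.4  0.2] w 0.0854
[ 0.1   0.58  1.47  0.    1.1  -1.47]
```

View pics/w7.png

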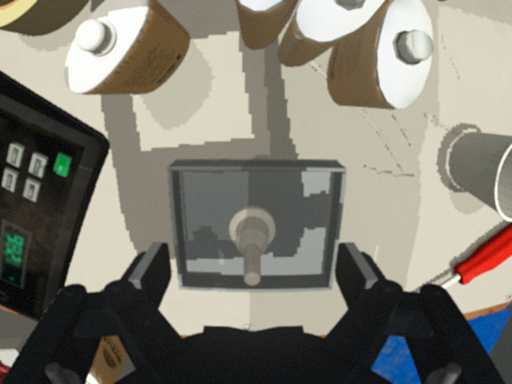

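```bash
python3 - <<'E'
from h import *
for w in ('w6','w7'):
    f=load(w); P=wpts(f); Tc=f['cam_to_world']
    o=dict(tcp_pos=np.array([.6463,.1810,.1993]) if w=='w6' else np.array([.6426,.1856,.0513]),tcp_rot=[0,1.,0,0])
    Q=tool(P,o)*1000
    m=(Q[...,2]<5)&(Q[...,2]>-130)&(abs(Q[...,1])<100)&(abs(Q[...,0])<40)&(P[...,2]>(.1 if w=='w7' else .2)-.06)
    m[:200]=0
    for lo in range(-120,5,10):
        s=m&(Q[...,2]>=lo)&(Q[...,2]<lo+10)
        if s.sum()>5: print(w,lo,s.sum(),np.percentile(Q[s],2,axis=0).round(),np.percentile(Q[s],98,axis=0).round())
E
```

```text
w6 -110 1109 [  18.  -17. -104.] [  21.   20. -100.]
w6 -100 9196 [   3.  -56. -100.] [ 21.  59. -90.]
w6 -90 8280 [  3. -55. -90.] [ 18.  58. -80.]
w6 -80 6600 [ -8. -50. -80.] [ 18.  53. -70.]
w6 -70 3653 [ -9. -44. -70.] [ 18.  47. -60.]
w6 -60 4697 [ -8. -38. -60.] [ 14.  41. -50.]
w6 -50 1670 [ -7. -31. -50.] [ 14.  33. -41.]
w6 -40 807 [ -9. -12. -40.] [ 12.  15. -30.]
w6 -30 675 [ -8. -15. -30.] [ 12.  18. -20.]
w6 -20 795 [-10. -15. -20.] [ 12.  18. -10.]
w6 -10 359 [ -5. -13. -10.] [12. 16. -0.]
w6 0 62 [-5. -2.  0.] [-2.  5.  5.]
w7 -110 3888 [   7.  -67. -109.] [  21.   69. -100.]
w7 -100 8195 [   4.  -67. -100.] [ 20.  68. -90.]
w7 -90 8584 [ -9. -67. -90.] [ 18.  69. -80.]
w7 -80 5451 [-10. -70. -80.] [ 18.  71. -70.]
w7 -70 4944 [ -9. -69. -70.] [ 14.  71. -60.]
w7 -60 1155 [  2. -63. -60.] [ 14.  66. -50.]
w7 -50 1096 [ -8. -54. -50.] [ 12.  55. -40.]
w7 -40 1157 [-10. -55. -40.] [ 12.  56. -30.]
w7 -30 950 [-10. -54. -30.] [ 12.  56. -20.]
w7 -20 666 [-11. -46. -20.] [ 11.  48. -11.]
w7 -10 168 [ -8.  -4. -10.] [-3.  5. -0.]
w7 0 82 [-8. -5.  0.] [-3.  5.  5.]
```

Emit:
drive_tool:
  plan:
    - [[0,0,-1.0],0]
    - [[0,0,-2.0],0]
    - [[0,0,-2.5],0]
    - [[0,0,-2.5],0]
    - [[0,0,-2.5],0]
    - [[0,0,-2.5],0]
    - [[0,0,-2.5],0]
    - [[0,0,-1.0],0]
    - [[0,0,0],0]
    - [[0,0,0],0]

```text
time_s: 13.05
tcp_pos: [0.6426, 0.1856, 0.2164]
tcp_rot: [-0.0, 1.0, 0.0, 0.0]
force: [-1.0, -0.7, -0.7]
width: 0.0853
```

```bash
python3 - <<'E'
from h import *
o=st(); plan([.423,-.250,.20],72,15)
E
```

```text
13.05 [0.6426 0.1856 0.2164] ang 90.0 F [-1.  -0.7 -0.7] w 0.0853
[[1.46, -2.9, 0.11], np.float64(0.2)]
[[1.4, -2.93, 0.11], np.float64(0.2)]
[[1.34, -2.96, 0.11], np.float64(0.2)]
[[1.28, -2.99, 0.11], np.float64(0.2)]
[[1.22, -3.02, 0.11], np.float64(0.2)]
[[1.15, -3.04, 0.11], np.float64(0.2)]
[[1.09, -3.06, 0.11], np.float64(0.2)]
[[1.02, -3.09, 0.11], np.float64(0.2)]
[[0.96, -3.11, 0.11], np.float64(0.2)]
[[0.89, -3.13, 0.11], np.float64(0.2)]
[[0.83, -3.14, 0.11], np.float64(0.2)]
[[0.76, -3.16, 0.11], np.float64(0.2)]
[[0.7, -3.18, 0.11], np.float64(0.2)]
[[0.63, -3.19, 0.11], np.float64(0.2)]
[[0.56, -3.2, 0.11], np.float64(0.2)]
```

Emit:
drive_tool:
  plan:
    - [[1.5,-2.9,0.1],0.2]
    - [[1.4,-2.9,0.1],0.2]
    - [[1.3,-3.0,0.1],0.2]
    - [[1.3,-3.0,0.1],0.2]
    - [[1.2,-3.0,0.1],0.2]
    - [[1.2,-3.0,0.1],0.2]
    - [[1.1,-3.1,0.1],0.2]
    - [[1.0,-3.1,0.1],0.2]
    - [[1.0,-3.1,0.1],0.2]
    - [[0.9,-3.1,0.1],0.2]

```text
time_s: 13.88
tcp_pos: [0.4932, -0.105, 0.2038]
tcp_rot: [0.105, 0.994, 0.001, -0.002]
force: [-0.1, 0.7, -0.4]
width: 0.0856
```

Emit:
drive_tool:
  plan:
    - [[0.8,-3.1,0.1],0.2]
    - [[0.8,-3.2,0.1],0.2]
    - [[0.7,-3.2,0.1],0.2]
    - [[0.6,-3.2,0.1],0.2]
    - [[0.6,-3.2,0.1],0.2]
    - [[0,0,1.0],0]
    - [[0,0,1.0],0]
    - [[0,0,1.0],0]
    - [[0,0,0],0]
    - [[0,0,0],0]

```text
time_s: 14.72
tcp_pos: [0.4217, -0.2479, 0.1696]
tcp_rot: [0.155, 0.988, 0.001, -0.001]
force: [0.1, 0.4, 0.4]
width: 0.0855
```

```bash
python3 - <<'E'
from h import *
o=st(); print(bxy(o['tcp_pos']),o['q'].round(2)); f=snap('wrist','w8'); P=wpts(f); 
m=(P[...,2]>.105)&(P[...,2]<.125)&(P[...,0]>.42)&(P[...,0]<.62)&(P[...,1]<-.15); m[280:]=0
r=cv2.minAreaRect((P[m][:,:2]*1000).astype(np.float32)); print(m.sum(),r)
snap('scene','s8')
E
```

```text
14.72 [ 0.4217 -0.2479  0.1696] ang 72.1 F [0.1 0.4 0.4] w 0.0855
(np.float64(-0.16171601588878876), np.float64(0.004484157048105851)) [-0.77  0.06  1.88  0.    1.21 -2.03]
3276 ((469.87738037109375, -262.4788818359375), (136.74090576171875, 23.419160842895508), 71.7469253540039)
```

View pics/w8.png

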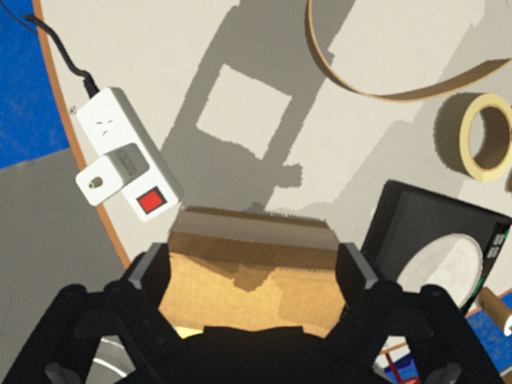

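View pics/s8.png

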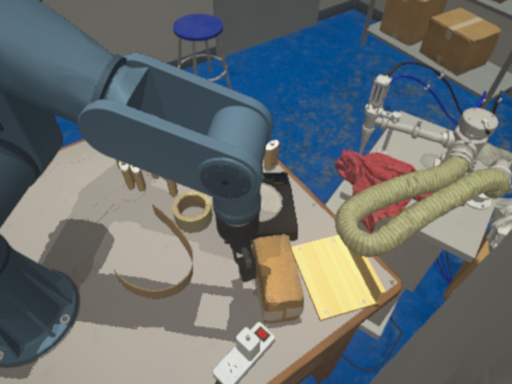

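Emit:
drive_tool:
  plan:
    - [[0,0,1.0],0]
    - [[0,0,1.5],0]
    - [[0,0,1.5],0]
    - [[0,0,1.5],0]
    - [[0,0,1.5],0]
    - [[0,0,1.5],0]
    - [[0,0,1.0],0]
    - [[0,0,0.8],0]
    - [[0,0,0],0]
    - [[0,0,0],0]

```text
time_s: 15.65
tcp_pos: [0.4221, -0.2496, 0.0682]
tcp_rot: [0.156, 0.988, 0.0, -0.0]
force: [0.1, 0.1, 0.0]
width: 0.0854
```

```bash
python3 - <<'E'
from h import *
o=st(); print(bxy(o['tcp_pos'])); f=snap('wrist','w9')
E
```

```text
15.65 [ 0.4221 -0.2496  0.0682] ang 72.0 F [0.1 0.1 0. ] w 0.0854
(np.float64(-0.16080218010295808), np.float64(0.002895013676469172))
```

View pics/w9.png

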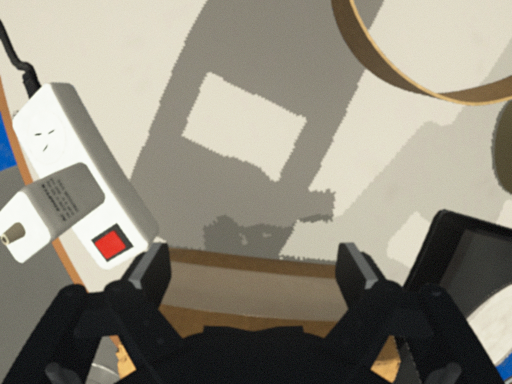

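Emit:
drive_tool:
  plan:
    - [[-0.7,0,0],0]
    - [[-0.7,0,0],0]
    - [[-0.6,0,0],0]
    - [[-0.4,0,0],0]
    - [[-0.4,0,0],0]
    - [[-0.4,0,0],0]
    - [[-0.4,0,0],0]
    - [[-0.4,0,0],0]
    - [[0,0,0],0]
    - [[0,0,0],0]

```text
time_s: 16.53
tcp_pos: [0.4603, -0.2621, 0.0682]
tcp_rot: [0.156, 0.988, 0.0, 0.0]
force: [-0.2, 0.4, -1.0]
width: 0.0853
```

```bash
cat >> h.py <<'E'
def carton(f):
    P=pts(f); M=np.zeros(P.shape[:2],bool); M[190:285,275:395]=1
    m=M&(P[...,2]>.1)&(P[...,2]<.125); Q=P[m]
    if len(Q)<20: print('few',len(Q)); return
    r=cv2.minAreaRect((Q[:,:2]*1000).astype(np.float32)); print('carton n',len(Q),r,bxy(np.array(r[0])/1000),'z',np.percentile(Q[:,2],[2,50,98]).round(3))
E
python3 - <<'E'
from h import *
o=st(); print(bxy(o['tcp_pos'])); f=snap('top','t10'); carton(f); 
cv2.imwrite('pics/t10c.png',cv2.resize(f['img'][130:300,250:410,::-1],None,fx=3.5,fy=3.5))
E
```

```text
16.53 [ 0.4603 -0.2621  0.0682] ang 72.0 F [-0.2  0.4 -1. ] w 0.0853
(np.float64(-0.12057030883171514), np.float64(0.002958177574200015))
carton n 938 ((529.7073974609375, -221.38397216796875), (67.93597412109375, 115.3292236328125), 53.312042236328125) (np.float64(-0.06729610336914055), np.float64(0.06323073506469729)) z [0.106 0.112 0.116]
```

View pics/t10c.png

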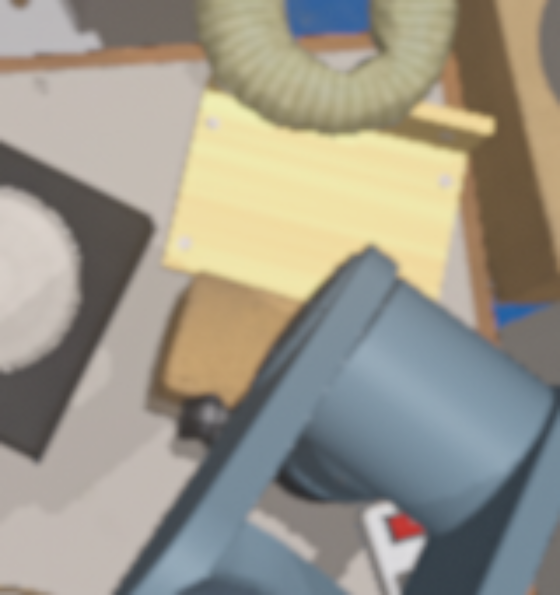

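Emit:
drive_tool:
  plan:
    - [[-0.3,0,0],0]
    - [[-0.3,0,0],0]
    - [[-0.3,0,0],0]
    - [[-0.3,0,0],0]
    - [[-0.3,0,0],0]
    - [[-0.2,0,0],0]
    - [[-0.2,0,0],0]
    - [[0,0,0],0]
    - [[0,0,0],0]
    - [[0,0,0],0]

```text
time_s: 17.42
tcp_pos: [0.4784, -0.2681, 0.0683]
tcp_rot: [0.156, 0.988, -0.0, 0.0]
force: [-0.2, 0.7, -0.7]
width: 0.0853
```

```bash
python3 - <<'E'
from h import *
o=st(); print(bxy(o['tcp_pos'])); f=snap('top','t11'); carton(f); g=snap('scene','s11'); w=snap('wrist','w11')
cv2.imwrite('pics/t11c.png',np.hstack([cv2.resize(f['img'][180:280,270:370,::-1],None,fx=4,fy=4),cv2.resize(g['img'][210:310,220:320,::-1],None,fx=4,fy=4)]))
E
```

```text
17.42 [ 0.4784 -0.2681  0.0683] ang 72.0 F [-0.2  0.7 -0.7] w 0.0853
(np.float64(-0.1015415654300296), np.float64(0.0029093082501017546))
carton n 861 ((548.3971557617188, -226.51231384277344), (64.685546875, 108.86961364746094), 54.650115966796875) (np.float64(-0.047936573843383734), np.float64(0.0641687611343384)) z [0.104 0.112 0.116]
```

View pics/t11c.png

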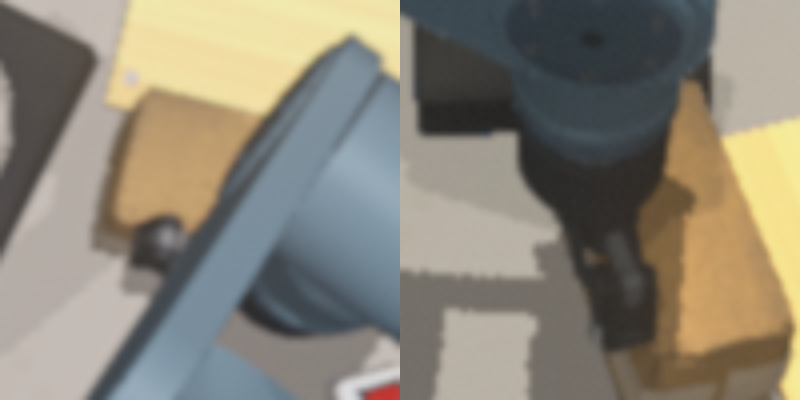

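View pics/w11.png

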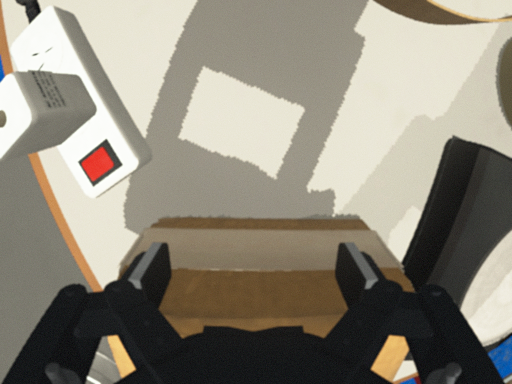

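Emit:
drive_tool:
  plan:
    - [[-0.1,0,0],0]
    - [[-0.1,0,0],0]
    - [[-0.1,0,0],0]
    - [[-0.1,0,0],0]
    - [[-0.1,0,0],0]
    - [[0,0,0],0]
    - [[0,0,0],0]
    - [[0,0,0],0]
    - [[0,0,0],0]
    - [[0,0,0],0]

```text
time_s: 18.4
tcp_pos: [0.483, -0.2695, 0.0683]
tcp_rot: [0.156, 0.988, -0.0, 0.0]
force: [-2.2, 1.3, 1.6]
width: 0.0859
```

```bash
python3 - <<'E'
from h import *
o=st(); print(bxy(o['tcp_pos'])); f=snap('top','t12'); carton(f); g=snap('scene','s12');
cv2.imwrite('pics/t12c.png',np.hstack([cv2.resize(f['img'][180:280,270:370,::-1],None,fx=4,fy=4),cv2.resize(g['img'][230:330,240:340,::-1],None,fx=4,fy=4)]))
E
```

```text
18.4 [ 0.483  -0.2695  0.0683] ang 72.0 F [-2.2  1.3  1.6] w 0.0859
(np.float64(-0.09672246140357034), np.float64(0.0029529699975558814))
carton n 849 ((549.6223754882812, -225.97459411621094), (64.08734130859375, 112.0506591796875), 55.77492904663086) (np.float64(-0.04693923332824698), np.float64(0.06506090706939702)) z [0.104 0.112 0.116]
```

View pics/t12c.png

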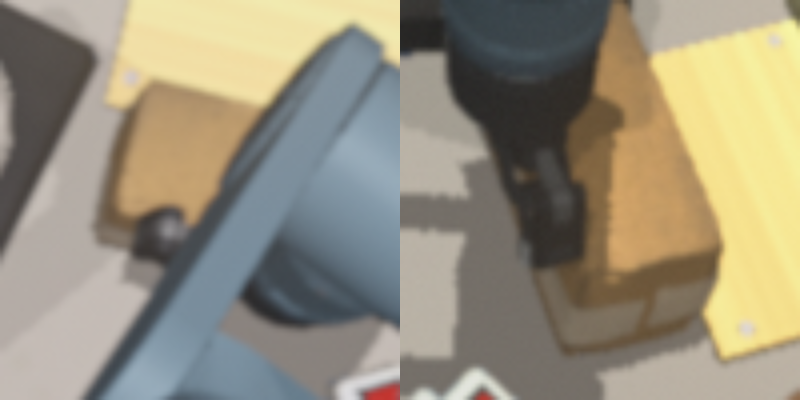

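Emit:
drive_tool:
  plan:
    - [[-0.3,0,-0.3],0]
    - [[-0.3,0,-0.3],0]
    - [[-0.3,0,-0.3],0]
    - [[-0.3,0,-0.2],0]
    - [[-0.3,0,-0.2],0]
    - [[-0.3,0,-0.2],0]
    - [[-0.3,0,-0.2],0]
    - [[-0.3,0,-0.2],0]
    - [[-0.3,0,-0.2],0]
    - [[-0.3,0,-0.2],0]

```text
time_s: 19.33
tcp_pos: [0.5117, -0.2789, 0.0914]
tcp_rot: [0.156, 0.988, -0.0, -0.0]
force: [-0.0, -0.0, 0.2]
width: 0.0855
```

```bash
python3 - <<'E'
from h import *
o=st(); print(bxy(o['tcp_pos'])); f=snap('wrist','w13'); g=snap('scene','s13');
cv2.imwrite('pics/t13c.png',np.hstack([cv2.resize(f['img'][:,:,::-1],(400,300)),cv2.resize(g['img'][220:320,240:340,::-1],(300,300))]))
E
```

```text
19.33 [ 0.5117 -0.2789  0.0914] ang 72.0 F [-0.  -0.   0.2] w 0.0855
(np.float64(-0.06652902562557121), np.float64(0.002957225804329296))
```

View pics/t13c.png

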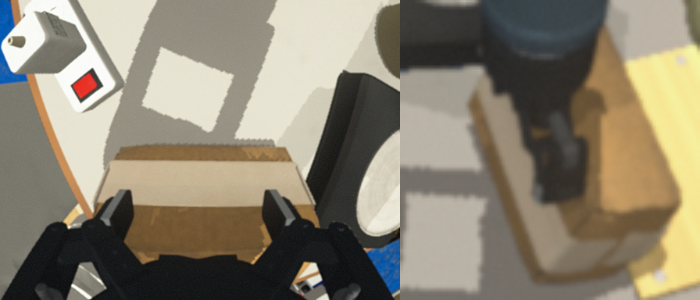

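Emit:
drive_tool:
  plan:
    - [[-0.4,0,-0.2],0]
    - [[-0.4,0,-0.2],0]
    - [[-0.4,0,-0.2],0]
    - [[-0.4,0,-0.2],0]
    - [[-0.3,0,-0.1],0]
    - [[-0.3,0,-0.1],0]
    - [[-0.3,0,-0.1],0]
    - [[-0.3,0,-0.1],0]
    - [[-0.3,0,-0.1],0]
    - [[0,0,0],0]

```text
time_s: 20.27
tcp_pos: [0.5416, -0.2887, 0.1046]
tcp_rot: [0.156, 0.988, -0.0, 0.0]
force: [0.4, 0.2, -0.6]
width: 0.0855
```

```bash
python3 - <<'E'
from h import *
o=st(); print(bxy(o['tcp_pos'])); f=snap('wrist','w14'); g=snap('scene','s14');
cv2.imwrite('pics/t14c.png',np.hstack([cv2.resize(f['img'][:,:,::-1],(400,300)),cv2.resize(g['img'][200:320,240:360,::-1],(300,300))]))
E
```

```text
20.27 [ 0.5416 -0.2887  0.1046] ang 72.0 F [ 0.4  0.2 -0.6] w 0.0855
(np.float64(-0.035084710479903754), np.float64(0.0029695550097860067))
```

View pics/t14c.png

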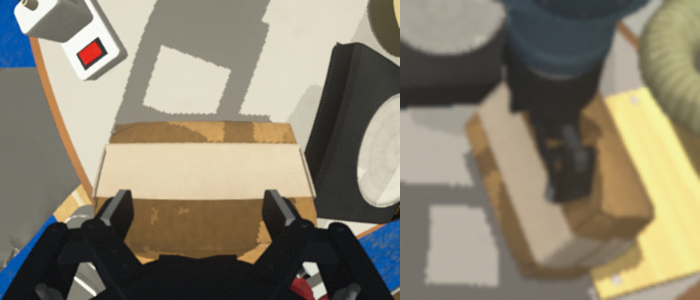

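Emit:
drive_tool:
  plan:
    - [[-0.2,0,0],0]
    - [[-0.2,0,-0.1],0]
    - [[-0.2,0,0],0]
    - [[-0.2,0,-0.1],0]
    - [[-0.2,0,0],0]
    - [[-0.2,0,0],0]
    - [[-0.2,0,0],0]
    - [[-0.2,0,0],0]
    - [[0,0,0],0]
    - [[0,0,0],0]

```text
time_s: 21.2
tcp_pos: [0.556, -0.2932, 0.106]
tcp_rot: [0.156, 0.988, 0.0, -0.0]
force: [-0.5, 0.9, -0.1]
width: 0.0857
```

```bash
python3 - <<'E'
from h import *
o=st(); print(bxy(o['tcp_pos'])); f=snap('wrist','w15'); g=snap('scene','s15');
cv2.imwrite('pics/t15c.png',np.hstack([cv2.resize(f['img'][:,:,::-1],(400,300)),cv2.resize(g['img'][200:320,240:360,::-1],(300,300))]))
E
```

```text
21.2 [ 0.556  -0.2932  0.106 ] ang 72.0 F [-0.5  0.9 -0.1] w 0.0857
(np.float64(-0.019910629057976362), np.float64(0.0031244850544235535))
```

View pics/t15c.png

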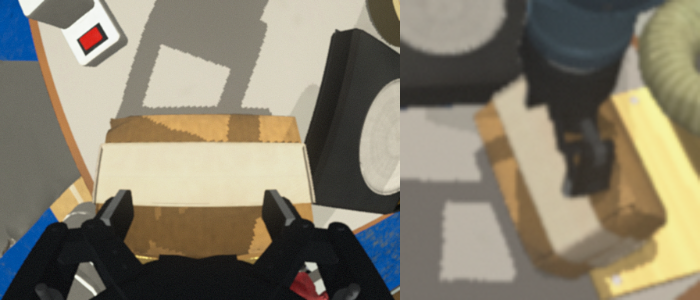

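Emit:
drive_tool:
  plan:
    - [[-0.2,0,0],0]
    - [[-0.2,0,0],0]
    - [[-0.2,0,0],0]
    - [[-0.2,0,0],0]
    - [[-0.2,0,0],0]
    - [[-0.2,0,0],0]
    - [[-0.2,0,0],0]
    - [[-0.2,0,0],0]
    - [[0,0,0],0]
    - [[0,0,0],0]

```text
time_s: 22.13
tcp_pos: [0.5714, -0.2983, 0.1063]
tcp_rot: [0.156, 0.988, -0.0, -0.0]
force: [-0.2, 0.7, -0.6]
width: 0.0852
```

```bash
python3 - <<'E'
from h import *
o=st(); print(bxy(o['tcp_pos'])); f=snap('wrist','w16'); g=snap('scene','s16');
cv2.imwrite('pics/t16c.png',np.hstack([cv2.resize(f['img'][:,:,::-1],(400,300)),cv2.resize(g['img'][200:320,240:360,::-1],(300,300))]))
P=wpts(f)
for v in range(130,330,15):
    p=P[v,255]; print(v,[round(float(x)*1000) for x in (*bxy(p),p[2])])
E
```

```text
22.13 [ 0.5714 -0.2983  0.1063] ang 72.0 F [-0.2  0.7 -0.6] w 0.0852
(np.float64(-0.0037462200541499824), np.float64(0.003101408385205624))
130 [-57, 5, 0]
145 [-44, 5, 0]
160 [-31, 5, 1]
175 [-28, 5, 39]
190 [-26, 5, 72]
205 [-24, 5, 92]
220 [-15, 5, 95]
235 [-7, 5, 96]
250 [3, 5, 95]
265 [12, 5, 98]
280 [24, 5, 97]
295 [36, 5, 97]
310 [47, 5, 97]
325 [63, 5, 96]
```

View pics/t16c.png

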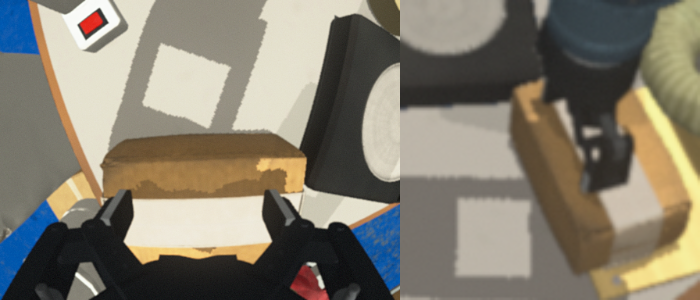

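Emit:
drive_tool:
  plan:
    - [[0.3,0,-0.5],0]
    - [[1.0,0,-0.5],0]
    - [[1.5,0,0],0]
    - [[1.5,0,0],0]
    - [[1.5,0,0],0]
    - [[1.0,0,0],0]
    - [[0.4,0,0],0]
    - [[0,0,0.8],0]
    - [[0,0,1.2],0]
    - [[0,0,1.2],0]

```text
time_s: 23.07
tcp_pos: [0.5035, -0.2764, 0.0836]
tcp_rot: [0.156, 0.988, -0.0, 0.001]
force: [0.4, -0.6, -0.5]
width: 0.0854
```

Emit:
drive_tool:
  plan:
    - [[0,0,1.2],0]
    - [[0,0,1.2],0]
    - [[0,0,1.0],0]
    - [[0,0,0.5],0]
    - [[0,0,0],0]
    - [[0,0,0],0]
    - [[0,0,0],0]
    - [[0,0,0],0]
    - [[0,0,0],0]
    - [[0,0,0],0]

```text
time_s: 23.9
tcp_pos: [0.5032, -0.2763, 0.0459]
tcp_rot: [0.156, 0.988, -0.0, 0.0]
force: [0.2, -0.6, 0.5]
width: 0.0856
```

```bash
python3 - <<'E'
from h import *
o=st(); print(bxy(o['tcp_pos'])); f=snap('wrist','w17'); g=snap('top','t17'); P=pts(g)
m=np.zeros(P.shape[:2],bool); m[150:290,270:395]=1
Q=P[m&(P[...,2]>.088)&(P[...,2]<.102)]; r=cv2.minAreaRect((Q[:,:2]*1000).astype(np.float32)); print(len(Q),r,bxy(np.array(r[0])/1000))
cv2.imwrite('pics/t17c.png',np.hstack([cv2.resize(f['img'][:,:,::-1],(400,300)),cv2.resize(g['img'][150:270,270:390,::-1],(300,300))]))
E
```

```text
23.9 [ 0.5032 -0.2763  0.0459] ang 72.0 F [ 0.2 -0.6  0.5] w 0.0856
(np.float64(-0.07543974295873497), np.float64(0.002801768759241969))
1579 ((608.2852172851562, -302.3113098144531), (162.98992919921875, 110.58815002441406), 74.40377807617188) (np.float64(0.03256051638183601), np.float64(0.010747002597045906))
```

View pics/t17c.png

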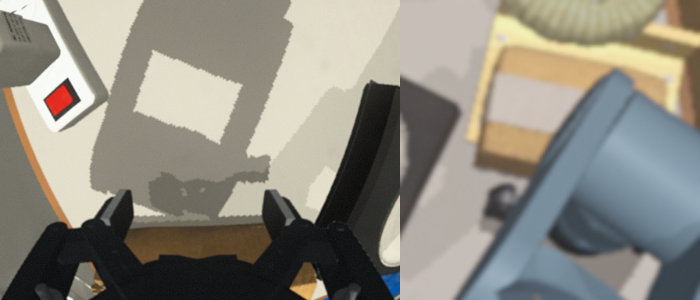

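Emit:
drive_tool:
  plan:
    - [[-0.8,0,0],0]
    - [[-0.8,0,0],0]
    - [[-0.8,0,0],0]
    - [[-0.6,0,0],0]
    - [[-0.4,0,0],0]
    - [[-0.4,0,0],0]
    - [[-0.4,0,0],0]
    - [[-0.4,0,0],0]
    - [[-0.4,0,0],0]
    - [[-0.4,0,0],0]

```text
time_s: 24.83
tcp_pos: [0.5542, -0.2927, 0.0451]
tcp_rot: [0.156, 0.988, 0.0, -0.0]
force: [-1.5, 0.3, 0.4]
width: 0.0854
```

Emit:
drive_tool:
  plan:
    - [[-0.3,0,0],0]
    - [[-0.3,0,0],0]
    - [[-0.3,0,0],0]
    - [[-0.3,0,0],0]
    - [[-0.3,0,0],0]
    - [[-0.3,0,0],0]
    - [[0,0,0],0]
    - [[0,0,0],0]
    - [[0,0,0],0]
    - [[0,0,0],0]

```text
time_s: 25.67
tcp_pos: [0.5714, -0.2983, 0.0454]
tcp_rot: [0.156, 0.988, -0.0, 0.0]
force: [-0.6, -0.5, -0.4]
width: 0.0855
```

```bash
python3 - <<'E'
from h import *
o=st(); print(bxy(o['tcp_pos'])); f=snap('wrist','w18'); g=snap('top','t18'); P=pts(g)
cv2.imwrite('pics/t18c.png',np.hstack([cv2.resize(f['img'][:,:,::-1],(400,300)),cv2.resize(g['img'][150:270,270:390,::-1],(300,300))]))
E
```

```text
25.67 [ 0.5714 -0.2983  0.0454] ang 72.0 F [-0.6 -0.5 -0.4] w 0.0855
(np.float64(-0.0037218147789561027), np.float64(0.0030893027043146434))
```

View pics/t18c.png

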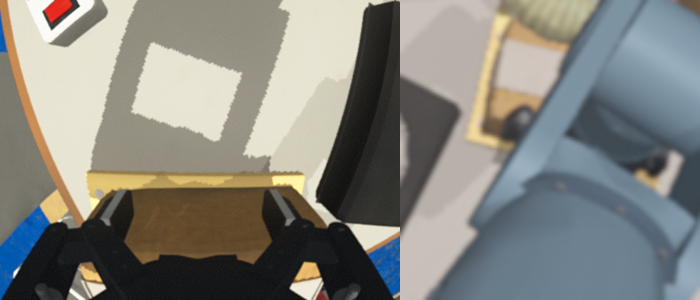

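Emit:
drive_tool:
  plan:
    - [[-0.2,0,0],0]
    - [[-0.2,0,0],0]
    - [[-0.2,0,0],0]
    - [[-0.2,0,0],0]
    - [[-0.2,0,0],0]
    - [[-0.1,0,0],0]
    - [[-0.1,0,0],0]
    - [[-0.1,0,0],0]
    - [[0,0,0],0]
    - [[0,0,0],0]

```text
time_s: 26.6
tcp_pos: [0.5839, -0.3023, 0.0453]
tcp_rot: [0.156, 0.988, -0.0, 0.0]
force: [-0.4, -0.1, 1.2]
width: 0.0851
```

Emit:
drive_tool:
  plan:
    - [[-0.1,0,0],0]
    - [[-0.1,0,0],0]
    - [[-0.1,0,0],0]
    - [[0,0,0],0]
    - [[0,0,0],0]
    - [[0,0,0],0]
    - [[0,0,0],0]
    - [[0,0,0],0]
    - [[0,0,0],0]
    - [[0,0,0],0]

```text
time_s: 27.43
tcp_pos: [0.5845, -0.3025, 0.0452]
tcp_rot: [0.156, 0.988, 0.001, -0.002]
force: [-11.5, 3.6, 8.0]
width: 0.0854
```

Emit:
drive_tool:
  plan:
    - [[0.1,0,0],0]
    - [[0.1,0,0],0]
    - [[0.2,0,0],0]
    - [[0.5,0,0],0]
    - [[1.0,0,0],0]
    - [[1.5,0,0],0]
    - [[2.0,0,0],0]
    - [[2.5,0,0],0]
    - [[2.5,0,0],0]
    - [[2.5,0,-1.0],0]

```text
time_s: 28.27
tcp_pos: [0.4618, -0.2619, 0.0537]
tcp_rot: [0.156, 0.988, 0.001, -0.001]
force: [-0.5, -0.6, 0.3]
width: 0.0856
```

Emit:
drive_tool:
  plan:
    - [[1.0,0,-3.0],0]
    - [[0.5,1.0,-3.5],0]
    - [[0,2.0,-3.5],0]
    - [[0,3.0,-2.0],0]
    - [[0,3.5,-1.0],0]
    - [[0,3.5,0],0]
    - [[0,3.5,0],0]
    - [[0,3.5,0],0]
    - [[0,3.5,0],0]
    - [[0,3.5,0],0]

```text
time_s: 29.1
tcp_pos: [0.5334, -0.0001, 0.1856]
tcp_rot: [0.156, 0.988, 0.0, 0.001]
force: [0.6, -0.9, -0.6]
width: 0.0854
```

```bash
python3 - <<'E'
from h import *
o=st(); g=snap('top','t19'); P=pts(g); s=snap('scene','s19')
m=np.zeros(P.shape[:2],bool); m[150:290,270:395]=1
Q=P[m&(P[...,2]>.088)&(P[...,2]<.102)]; r=cv2.minAreaRect((Q[:,:2]*1000).astype(np.float32)); print(len(Q),r,bxy(np.array(r[0])/1000))
b=np.c_[(Q[:,:2]-O)@BX,(Q[:,:2]-O)@BY]*1000
for y in range(-80,90,20):
    t=b[abs(b[:,1]-y)<10]; print(y,t[:,0].min().round(),t[:,0].max().round())
print(b.min(0),b.max(0))
cv2.imwrite('pics/t19c.png',np.hstack([cv2.resize(s['img'][:,:,::-1],(400,300)),cv2.resize(g['img'][140:260,280:400,::-1],(300,300))]))
E
```

```text
29.1 [ 5.334e-01 -1.000e-04  1.856e-01] ang 72.0 F [ 0.6 -0.9 -0.6] w 0.0854
2447 ((647.6708984375, -318.5319519042969), (168.56591796875, 110.22309112548828), 75.07528686523438) (np.float64(0.07504122600708014), np.float64(0.007578229129028326))
-80 26.0 119.0
-60 23.0 132.0
-40 22.0 133.0
-20 22.0 117.0
0 22.0 104.0
20 22.0 96.0
40 22.0 95.0
60 22.0 99.0
80 23.0 108.0
[ 21.52346432 -76.46677279] [133.0956145   91.96766302]
```

View pics/t19c.png

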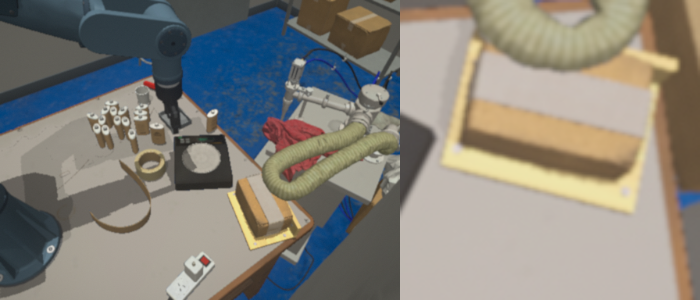

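View pics/t19.png

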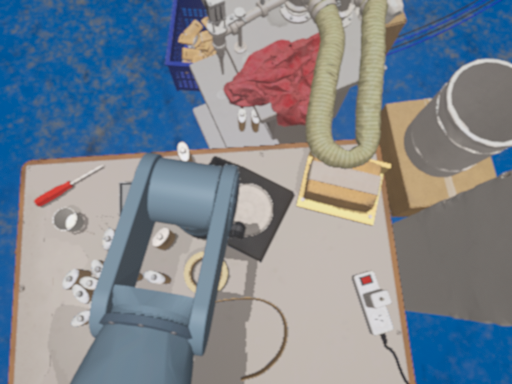

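Emit:
drive_tool:
  plan:
    - [[1.5,0,-1.0],0]
    - [[2.5,0,-1.0],0]
    - [[2.5,0,-1.0],0]
    - [[2.5,0,0],0]
    - [[2.5,-1.0,0],0]
    - [[2.5,-2.0,0],0]
    - [[2.0,-2.0,0],0]
    - [[1.0,-2.0,0],0]
    - [[0,-2.0,0],0]
    - [[0,0,0],0]

```text
time_s: 30.03
tcp_pos: [0.3426, -0.0373, 0.2155]
tcp_rot: [0.158, 0.987, -0.001, 0.001]
force: [0.6, -0.9, -0.1]
width: 0.0854
```

```bash
python3 - <<'E'
from h import *
o=st(); g=snap('top','t20'); s=snap('scene','s20')
cv2.imwrite('pics/t20c.png',np.hstack([cv2.resize(s['img'][110:230,90:290,::-1],(500,300)),cv2.resize(g['img'][130:290,50:210,::-1],(300,300))]))
P=pts(g); q=P[170:225,115:170]; m=(q[...,2]>.05)&(q[...,2]<.09); print(m.sum(), q[m].mean(0) if m.any() else '',q[m].max(0) if m.any() else '')
E
```

```text
30.03 [ 0.3426 -0.0373  0.2155] ang 71.8 F [ 0.6 -0.9 -0.1] w 0.0854
20 [0.65141876 0.18210862 0.06464153] [0.65591355 0.18640102 0.07044149]
```

View pics/t20c.png

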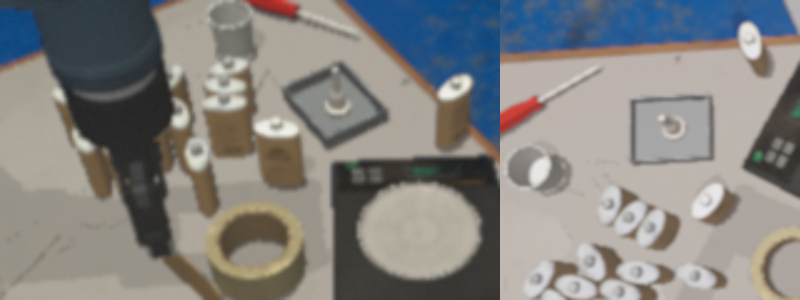

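Nozzle stands upright in the tray (top z ≈ 70 mm), and the bottles and tape are where they were. I'm handing the job in.

```bash
python3 - <<'E'
from h import *
print(manip.sign_off())
E
```

```text
the job is handed in; nothing more can be done
None
```

The job is done in the order asked and handed in at about 30 s of the 72 s allowed.

- **Nozzle:** I pinched it by the tube, because the hose hangs close beside it, and set it in the grey tray. The last pictures show it standing upright near the middle, with its top at about 70 mm.
- **Carton:** I slid it against the board's front edge and tipped it over with the open fingers following it up. It came off the fingers a little past balance and dropped the last part onto the board. It landed flat, with the taped top up at 96 mm against 95 mm expected. I then pushed it back until it met the fence, at about 12 N.
- **Final check on the carton:** Its front face measured 22–23 mm from the board edge along nearly all its length; 22 mm is where it should be when against the fence. It reads 26 mm at one end, where the carton's edge is rounded. The carton sits about 7 mm left of the board's middle but wholly on the board.
- **Disagreement:** A rectangle fitted to the whole top, partly hidden by the hose, gave 75.1° against the board's 71.9°. I trusted the straight front face instead.
- **Not seen directly:** The line where the carton meets the fence is mostly under the hose, so that contact rests on the push force and the face position.
- **Left alone:** The tape roll and bottles look unmoved in the last pictures. The arm was clear of everything at the end.

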